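# Set a marking square flush against the board and press its marker

## Robot

A 6-joint arm with a two-finger parallel gripper is mounted at the origin on a cart in front of the work surface, level with it; the furniture and walls round the work are solid. World frame = base frame: x ahead of the robot, y to its left, z up, the work surface at z = 0. Lengths are in mm, angles in rad, forces in N, time in s.
With the tool pointing down it reaches from about 350 to 775 mm from the base axis. Payload 7.3 kg.
Tool frame: the origin (TCP) lies on the centre line of the jaws, within the pads' length; the fingertips stand bot.tip_reach ahead of it and the grasp point (between the pads) lies 6 mm ahead of it (bot.tip_reach is the distance from the TCP to the fingertips, in mm); z points along the fingers, y is the direction in which the jaws open and shut (so a half turn about z gives the same grasp; the last joint's range is limited). The gripper opens to 92 mm and grips with 3 to 60 N. Pads are 19 mm wide; open, the fingers measure 130 mm over their backs; the gripper's body (75 mm by 190 mm) begins 47 mm behind the grasp point.
Start: joints at [-0.146, 0.342, 1.524, -0, 1.275, -0.146], TCP at [525.017, 0.02, 251.741] pointing down, gripper open.
Joint ranges: [-2.53, 2.53], [-0.77, 2.02], [0.04, 2.7], [-1, 4.14], [0.28, 2.66], [-3.11, 3.11]. Speed limits (rad/s): [2.57, 2.57, 3.14, 3.14, 3.14, 3.14].

## Interface

Orientations are given as [roll, pitch, yaw] about the fixed x, y, z axes, in that order (R = Rz(yaw) Ry(pitch) Rx(roll)).
In Python, from plant import bot gives the robot as it stands.
- The arm moves only by the tool step_arm, never from a script. Its argument "deltas" is a list of rows, each a list of 6 numbers: the shift along the tool's x, y, z in mm, then the turn, a rotation vector about the tool's x, y, z in rad. A call has 1 to 5 rows; each row is the pose to reach, as a shift and turn from the pose commanded when the call began, along the tool's axes at that moment; what a row does not reach only later rows make up. A row lasts 1/12 s, in which the tool goes at most 41.7 mm and 7.16 degrees, less where a joint would pass 70% of its speed; a pose out of reach is approached as far as the arm can. A call with a gripper value outside its range is refused whole. "fingers" is the finger opening in mm, from 0 to 91.8, set as the call begins (left out, the last holds). The fingers move at their own pace and stop on an object; the grip force is fixed at half the most. Time passes only in rows, so rows that repeat a pose let the fingers close. It gives the time, the measured TCP pose, the force and the opening at its end, in the units of the state.
- bot.get_obs(): the state, without advancing time (a new reading comes with each control period).
- bot.capture(name): name is "scene" or "side" or "wrist"; returns a dict with "color" (420x560x3 uint8, red, green, blue), "fx", "fy", "cx", "cy" (pixels), "R" (3x3) and "t" (3): a world point X has camera coordinates R X + t. Camera axes: x right, y down, z forward; pixel columns grow to the right and rows downward; lengths in mm; the calibration is good to about 2 mm. The wrist camera is an equidistant fisheye: a pixel r from the principal point sees the ray r / f radians off the axis. A picture is of the moment at which its call begins. There is no depth.
- bot.close_job(): hands the job in, once; it reports no verdict.
Trained networks look in a picture, given as the dict that the camera call returned (one of the last four; its "shot" number tells which), for a name from the list of things; names that differ only in an ending like _2 or _b are one class to them, and where a whole thing is asked for, a point or a joint stands for the part that bears it (a point fixed in the world has none). Each returns a list of dicts, best first, with "p" (0 to 1); they miss things now and then, are a little off and sometimes report something else, mostly with a low value. They report only what shows in the picture. A call takes as long as a camera call.
- bot.boxes_of(query, picture): "rect" ([centre column, centre row, width, height] in pixels, round what is visible of it).
The state is a dict: "time": time; "joint_positions": joint angles; "dq": joint speeds; "tau": joint torques, N m; "tool_pos": TCP position; "tcp_rot": TCP orientation; "contact_force": force on the tool from outside, world axes, zero at the start; "moment": the same for the moment, N m; "grip_width": finger opening in mm.
Only numpy, scipy, OpenCV 4.12 (cv2) and the standard library are available. Lean on these libraries where they do the work, as an engineer would, in place of code of your own. Each camera call takes 0.05 s, during which the arm holds its last target. There are 200 camera calls.

## Task

Set the marking square on the cutting board with its wooden stock standing on the worktop along the board's front edge (the long edge towards the robot) and its blade across the board, the red marker over the blue stripe; push the stock flush against that edge and keep it pressed there for about half a second with a steady push of about 10 newtons. Then push the sprung red marker fully down for a moment, let it spring back up, and leave the square lying flush. Never push the stock against the board with more than 30 newtons, and leave the tin, the egg timer and the salt shaker where they are.

Things in the scene. Friction and masses are not known exactly. Their poses are not given: they have to be found in the camera images.
- board: Brown wooden cutting board, fixed to the worktop, 190 (x) x 300 (y) x 14 mm thick; origin at the centre of its underside. Its front edge is the straight face at x = -95 mm in its own frame.
- stripe: Flat blue stripe 12 mm wide (y) running right across the board's top along the board's x; origin at its middle on the board's top; its axes are parallel to the board's. It lies at a different place along the board each time.
- square: Marking square, 0.44 kg, loose. Origin at worktop level under the middle of the stock's inner face; x along the blade, z up. Wooden stock x -40 to 0, y -70 to 70, z 0 to 24 mm. Steel blade 34 mm wide (y), 3 mm thick, x 0 to 130 mm, underside at z 14.5 mm, so it just clears the board when the stock stands on the worktop. Red marker at x 80, y 0 in a black collar of radius 15 mm.
- stock: The square's wooden stock; same origin and axes as the square. On it stands a dark grip rib: x -30 to -10 (20 mm wide), y -35 to 35, z 24 to 62 mm.
- grip (a point): Centre of the top of the grip rib, 62 mm above the square's origin level.
- stock_left (a point): On the stock's inner face near its +y end (square frame 0, 65, 8 mm).
- stock_right (a point): On the stock's inner face near its -y end (square frame 0, -65, 8 mm).
- marker_top (a point): Centre of the top of the red marker button (radius 13 mm), 46.5 mm above the square's origin level when up.
- marker (a joint): Travel of the sprung marker: 0 up, 0.008 m fully down; it takes about 1.4 N to start and 5 N at the bottom and springs back.
- tin: Food tin, 75 mm diameter, 58 mm tall, loose, standing on the board's left rear; origin at the centre of its underside.
- timer: White and red egg timer, 62 mm diameter, 64 mm tall, loose, standing on the board's right rear; origin at the centre of its underside.
- shaker: Salt shaker, 44 mm diameter, 90 mm tall, loose, standing on the worktop behind the square; origin at the centre of its underside.

How it is judged:
By the outcome, as a careful person would: the job done as asked, in the order asked, and still so for the second after the job is handed in, with the robot touching nothing.
It also fails if it takes over 61 s, if anything falls off the work surface, if the arm or the gripper's body presses on something with over 40 N, if the wrist force passes 120 N, or if a joint passes its speed limit or range.

## Working session

There is one attempt and no reset: what is moved stays moved. The work goes in short steps, Python scripts to look and compute and a tool call to move; the robot and the scene stay as the last step left them, time stands still between calls to the robot, and variables do not carry over. Pictures are saved under pics/ and viewed, about 8 in all and at most 12, crops included, and the job is handed in when it is done.

Besides the shell and the picture viewer there is one more tool, called after "Call:" by a JSON object that holds its "name" and its "arguments". step_arm: Moves the arm, as the interface text tells. Its arguments: {"type":"object","properties":{"deltas":{"type":"array"},"fingers":{"type":"number"}},"required":["deltas"]}

```bash
ls; mkdir -p pics; cat > h.py <<'E'
import numpy as np, cv2
from plant import bot
def save(p,n): cv2.imwrite('pics/'+n+'.png',p['color'][:,:,::-1])
def ray(p,u,v):
    x=(u-p['cx'])/p['fx'];y=(v-p['cy'])/p['fy']
    R=np.array(p['R']);t=np.array(p['t'])
    if p.get('fish'):
        r=np.hypot(x,y); s=np.sin(r)/max(r,1e-9); d=np.array([x*s,y*s,np.cos(r)])
    else: d=np.array([x,y,1.])
    return -R.T@t, R.T@d
def atz(p,u,v,z):
    c,d=ray(p,u,v); return c+d*(z-c[2])/d[2]
def proj(p,X):
    X=np.atleast_2d(X); c=X@np.array(p['R']).T+np.array(p['t'])
    if p.get('fish'):
        r=np.hypot(c[:,0],c[:,1]); th=np.arctan2(r,c[:,2]); k=th/np.maximum(r,1e-9)
        a=c[:,0]*k;b=c[:,1]*k
    else: a=c[:,0]/c[:,2];b=c[:,1]/c[:,2]
    return np.c_[a*p['fx']+p['cx'],b*p['fy']+p['cy']]
def cap(n):
    p=bot.capture(n); p['fish']=(n=='wrist'); return p
E
python3 - <<'E'
from h import *
o=bot.get_obs();print(o, bot.tip_reach)
for n in ['scene','side','wrist']:
    p=cap(n); save(p,n+'0')
    print(n,p['fx'],-np.array(p['R']).T@p['t'])
    for q in ['board','stripe','square','stock','grip','marker_top','tin','timer','shaker']:
        print(q,[(np.round(b['rect']).tolist(),round(b['p'],2)) for b in bot.boxes_of(q,p)[:2]])
a=[cv2.imread(f'pics/{n}0.png') for n in ['scene','side']]
E
```

```text
pics
{'time': 0.0, 'joint_positions': array([-1.46007850e-01,  3.42743407e-01,  1.52504687e+00, -2.43404177e-05,
        1.27540047e+00, -1.46017962e-01]), 'dq': array([-0.00101072, -0.0001212 ,  0.00040025, -0.00113084, -0.00016603,
       -0.00078029]), 'tau': array([ 7.61924657e-04, -4.31245601e+01, -2.44219762e+01,  7.17750052e-02,
        5.59406646e-02, -1.04314388e-04]), 'tool_pos': array([5.24616473e+02, 6.76385464e-02, 2.51023786e+02]), 'tcp_rot': array([-3.14000819e+00, -2.09493727e-04,  1.57081338e+00]), 'contact_force': array([ 0.05019654,  0.36465361, -0.24243048]), 'moment': array([0.04162202, 0.04589427, 0.04334169]), 'grip_width': 91.51876775863337} 25.0
scene 448.7178430071471 [146.46549938 604.01905527 599.48218373]
board [([252.0, 264.0, 157.0, 96.0], 0.92)]
stripe [([264.0, 250.0, 65.0, 36.0], 0.86), ([348.0, 194.0, 69.0, 45.0], 0.18)]
square [([347.0, 197.0, 72.0, 46.0], 0.77), ([282.0, 167.0, 15.0, 30.0], 0.38)]
stock [([367.0, 196.0, 40.0, 39.0], 0.95)]
grip [([349.0, 195.0, 68.0, 39.0], 0.85), ([334.0, 178.0, 14.0, 5.0], 0.34)]
marker_top []
tin [([201.0, 258.
[... 225 characters left out ...]
e [([271.0, 213.0, 53.0, 13.0], 0.65)]
square [([319.0, 296.0, 79.0, 54.0], 0.91)]
stock [([299.0, 298.0, 44.0, 56.0], 0.73)]
grip [([319.0, 300.0, 81.0, 53.0], 0.71)]
marker_top [([339.0, 275.0, 10.0, 10.0], 0.5)]
tin [([277.0, 182.0, 26.0, 29.0], 0.94)]
timer [([303.0, 219.0, 23.0, 23.0], 0.97)]
shaker [([380.0, 249.0, 18.0, 40.0], 0.83)]
wrist 325.19226210127806 [526.06237039  75.35703179 384.00685549]
board [([326.0, 168.0, 169.0, 219.0], 0.82)]
stripe [([321.0, 207.0, 148.0, 34.0], 0.82)]
square []
stock []
grip []
marker_top [([349.0, 287.0, 50.0, 51.0], 0.56)]
tin [([391.0, 114.0, 78.0, 78.0], 0.74)]
timer [([349.0, 287.0, 47.0, 52.0], 0.8)]
shaker [([398.0, 399.0, 19.0, 41.0], 0.77)]
```

```bash
python3 - <<'E'
import cv2,numpy as np
s=cv2.imread('pics/scene0.png')[130:330,150:430]
d=cv2.imread('pics/side0.png')[140:340,190:420]
w=cv2.imread('pics/wrist0.png')
a=cv2.resize(s,(400,286));b=cv2.resize(d,(329,286))
top=np.hstack([a,b]);
bot=cv2.resize(w,(400,300)); c=np.zeros((586,729,3),np.uint8);c[:286]=top;c[286:,:400]=bot
cv2.imwrite('pics/m1.png',c)
cv2.imwrite('pics/m2.png',cv2.resize(w,(800,600)))
E
```

```text
(no output)
```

View pics/m1.png

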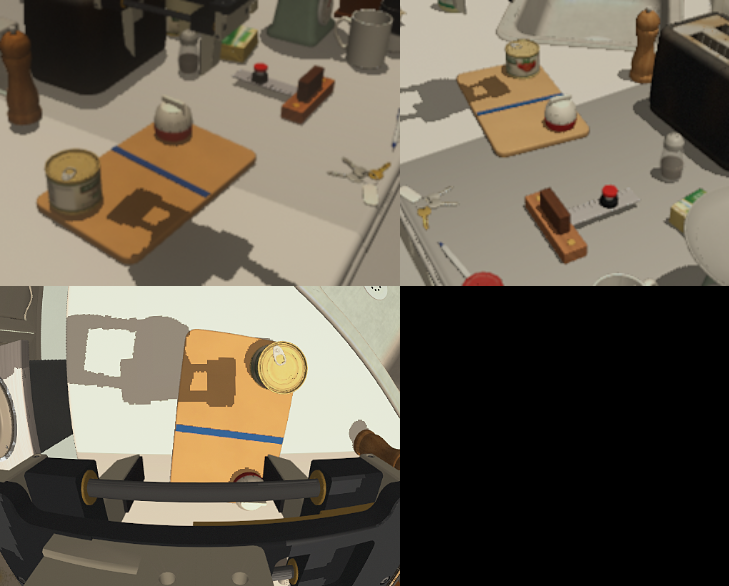

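View pics/m2.png

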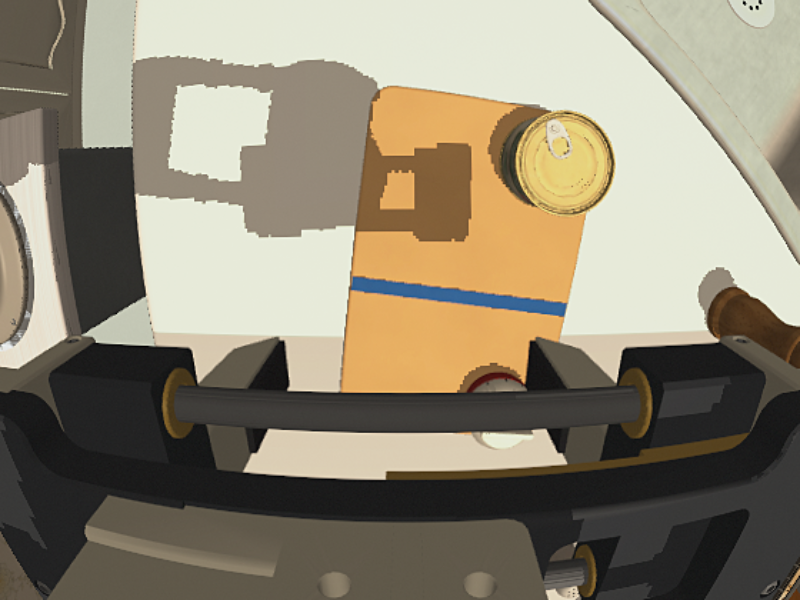

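The wrist view shows the board (front edge at column ~355 of 800, stripe from (352,284) to (566,310)). The scene and side views show the square lying to the right, with its blade pointing away. Next I'll measure the board and take a crude fix on the square.

```bash
python3 - <<'E'
from h import *
p=cap('wrist'); print(np.round(p['R'],3), p['cx'],p['cy'])
im=p['color'].astype(int); r,g,b=im[...,0],im[...,1],im[...,2]
blue=((b>r+40)&(b>g+15)).astype(np.uint8)
n,l,st,c=cv2.connectedComponentsWithStats(blue); k=1+np.argmax(st[1:,4]); print(st[k])
v,u=np.where(l==k)
P=np.array([atz(p,x,y,14)[:2] for x,y in zip(u,v)])
m=P.mean(0); 
rect=cv2.minAreaRect(P.astype(np.float32));print('stripe',rect); bx=cv2.boxPoints(rect); print(bx.round(1))
vx,vy,x0,y0=cv2.fitLine(P.astype(np.float32),cv2.DIST_L2,0,.01,.01).ravel(); print('ang',np.degrees(np.arctan2(vy,vx)),x0,y0)
# board front edge: leftmost orange pixel on rows
org=(r>b+60)&(r>120)&(g>80)
E=[]
for row in list(range(165,193))+list(range(205,260)):
    xs=np.where(org[row,180:400])[0]
    if len(xs): E.append(atz(p,180+xs[0]-.5,row,14)[:2])
E=np.array(E,np.float32)
vx,vy,x0,y0=cv2.fitLine(E,cv2.DIST_HUBER,0,.01,.01).ravel(); print('edge ang',np.degrees(np.arctan2(vy,vx)),x0,y0, 'res',np.std((E-[x0,y0])@[-vy,vx]))
for n in ['scene','side']:
    p=cap(n); im=p['color'].astype(int); r,g,b=im[...,0],im[...,1],im[...,2]
    cc=[]
    bx=bot.boxes_of('square',p)[0]['rect']; print(n,np.round(bx))
    red=((r>130)&(g<60)&(b<70)).astype(np.uint8)
    N,l,st,c=cv2.connectedComponentsWithStats(red)
    for i in range(1,N):
        if st[i,4]>8: print(c[i].round(1),st[i].tolist(),atz(p,*c[i],44).round(1))
    br=((r>g+40)&(r-b>50)).astype(np.uint8)
    blue=((b>r+40)&(b>g+15)).astype(np.uint8)
    N,l,st,c=cv2.connectedComponentsWithStats(blue)
    for i in range(1,N):
        if st[i,4]>60: print('blue',c[i],st[i], atz(p,*c[i],14).round(1))
    N,l,st,c=cv2.connectedComponentsWithStats(br)
    for i in range(1,N):
        if st[i,4]>60: print('brown',c[i].round(1),st[i].tolist(),atz(p,*c[i],24).round(1))
E
```

```text
[[ 1.    -0.     0.   ]
 [-0.    -0.961  0.276]
 [ 0.    -0.276 -0.961]] 284.59362105119567 202.89186909350795
[ 246  194  151   27 1354]
stripe ((572.36572265625, -36.71514129638672), (11.788408279418945, 185.15980529785156), 82.49231719970703)
[[479.8 -30.5]
 [663.4 -54.7]
 [664.9 -43. ]
 [481.3 -18.8]]
ang -7.454264 570.1037 -36.484642
edge ang 82.55525 476.05127 -45.939228 res 0.36113504
scene [349. 195.  67.  42.]
[208.6  74.9] [206, 74, 6, 3, 9] [1433. -943.   44.]
[206.5  82. ] [203, 77, 7, 9, 18] [1373. -854.   44.]
[451.8 172.4] [442, 168, 21, 9, 95] [ 296.3 -559.3   44. ]
[332.1 176.4] [328, 175, 9, 4, 27] [ 560.8 -367.1   44. ]
blue [261.9125 249.45  ] [229 233  66  34 160] [568.3 -37.3  14. ]
brown [215.5  83.6] [175, 62, 79, 51, 2088] [1369.5 -908.7   24. ]
brown [299.4  75.8] [292, 72, 16, 8, 74] [ 1123.4 -1212.9    24. ]
brown [446.  106.8] [437, 105, 24, 4, 63] [  448. -1148.    24.]
brown [458.5 127.1] [433, 113, 46, 23, 454] [ 361.1 -960.    24. ]
brown [158.4 156. ] [152, 152, 14, 9, 72] [1065.5 -245.9   24. ]
brown [452.2 173.6] [441, 167, 23, 15, 235] [ 299.2 -594.3   24. ]
brown [364.3 198.6] [348, 184, 36, 25, 215] [ 456.2 -337.2   24. ]
brown [284.4 239.3] [233, 216, 95, 49, 2195] [539.1 -82.5  24. ]
brown [240.4 272.1] [197, 236, 97, 75, 2358] [557.3  57.1  24. ]
brown [180.3 270. ] [176, 264, 8, 13, 70] [661.7 113.9  24. ]
brown [258.6 280.8] [250, 275, 19, 13, 135] [512.9  59.8  24. ]Traceback (most recent call last):
  File "<stdin>", line 22, in <module>
IndexError: list index out of range
```

Call:
{"name": "step_arm", "arguments": {"deltas": [[-40,0,0,0,0,0],[-80,0,0,0,0,0],[-120,0,0,0,0,0],[-160,0,0,0,0,0],[-200,0,0,0,0,0]]}}

```text
time: 2.17
tool_pos: [524.8, -201.7, 251.9]
tcp_rot: [3.141, 0.0, 1.571]
contact_force: [1.9, -0.4, -0.6]
grip_width: 91.6
```

Call:
{"name": "step_arm", "arguments": {"deltas": [[-35,0,0,0,0,0],[-70,0,0,0,0,0],[-90,0,0,0,0,0],[-90,0,0,0,0,0],[-90,0,0,0,0,0]]}}

```text
time: 2.58
tool_pos: [524.6, -290.8, 251.2]
tcp_rot: [-3.141, -0.001, 1.569]
contact_force: [-0.3, 0.1, -0.6]
grip_width: 91.6
```

```bash
python3 - <<'E'
from h import *
p=cap('wrist'); save(p,'w1'); cv2.imwrite('pics/w1b.png',cv2.resize(p['color'][:,:,::-1],(800,600)))
import pickle; pickle.dump({k:p[k] for k in p},open('w1.pkl','wb'))
o=bot.get_obs(); print(o['time'],o['tool_pos'],o['tcp_rot'],o['contact_force'])
for q in ['stock','square','grip','marker_top','shaker']: print(q,[(np.round(b['rect']).tolist(),round(b['p'],2)) for b in bot.boxes_of(q,p)[:2]])
E
```

```text
2.6333 [ 524.82047511 -289.63956648  251.38613458] [-3.14111060e+00 -9.64829311e-04  1.57017798e+00] [-0.58555654  0.29812145  0.04741872]
stock [([234.0, 225.0, 32.0, 106.0], 0.58)]
square [([286.0, 224.0, 140.0, 103.0], 0.88)]
grip [([286.0, 224.0, 139.0, 101.0], 0.83)]
marker_top [([317.0, 247.0, 20.0, 22.0], 0.79)]
shaker []
```

View pics/w1b.png

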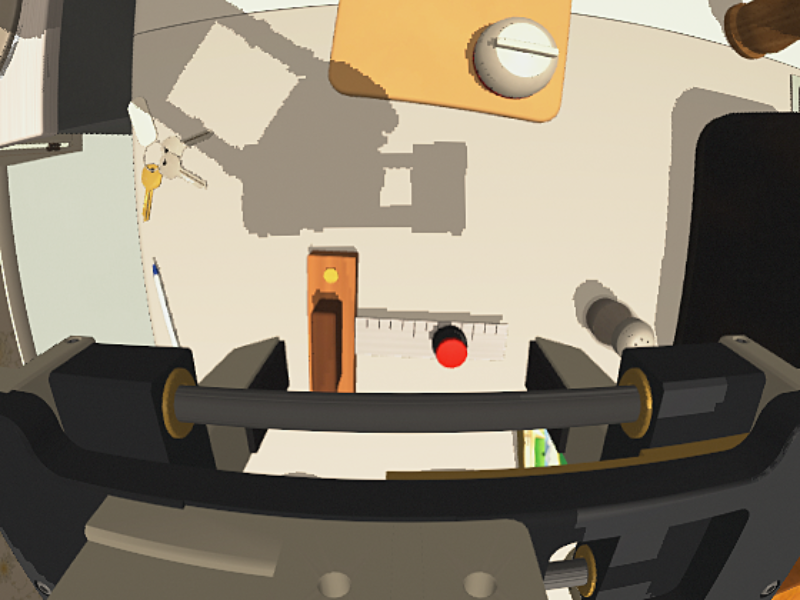

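Square seen at stock top (307–357, 252), blade to the right ending at column 507, red marker at (452,351). I'll fit its pose to these points.

```bash
python3 - <<'E'
from h import *
import pickle; from scipy.optimize import least_squares
p=pickle.load(open('w1.pkl','rb'))
im=p['color'].astype(int); r,g,b=im[...,0],im[...,1],im[...,2]
red=((r>170)&(g<70)&(b<70)).astype(np.uint8); N,l,st,c=cv2.connectedComponentsWithStats(red)
k=[i for i in range(1,N) if abs(c[i][0]-316)<8 and abs(c[i][1]-246)<8 and st[i,4]>50][0]; print(c[k],st[k])
# board edges rows/cols hints
K=[((-40,70,24),(307,253.5)),((0,70,24),(357.5,256)),((0,17,17.5),(357,316.5)),((130,17,17.5),(507,323)),((130,-17,17.5),(507,358)),((80,0,46.5),(c[k]+.5)/.7)]
O=np.array([a for a,_ in K],float); U=np.array([q for _,q in K])*.7-.5
def W(s,O):
    a=s[2];return np.c_[s[0]+O[:,0]*np.cos(a)-O[:,1]*np.sin(a),s[1]+O[:,0]*np.sin(a)+O[:,1]*np.cos(a),O[:,2]]
f=lambda s:(proj(p,W(s,O))-U).ravel()
s=least_squares(f,[475,-360,-.05]).x; print(s,np.degrees(s[2])); print(f(s).reshape(-1,2).round(1))
print('grip',W(s,np.array([[-20,0,62.]])))
# overlay
im=p['color'][:,:,::-1].copy()
im=cv2.resize(im,None,fx=2,fy=2,interpolation=cv2.INTER_NEAREST)
def box(x0,x1,y0,y1,z,col):
    q=W(s,np.array([[x0,y0,z],[x1,y0,z],[x1,y1,z],[x0,y1,z]],float))
    cv2.polylines(im,[np.int32(proj(p,q)*2+1)],True,col,1)
box(-40,0,-70,70,24,(0,255,0));box(0,130,-17,17,17.5,(255,0,0));box(-30,-10,-35,35,62,(0,255,255));box(-40,0,-70,70,0,(255,0,255))
cv2.imwrite('pics/ov1.png',im[320:600,380:760])
E
```

```text
[315.86419753 246.96604938] [305 238  22  19 324]
[ 4.81925894e+02 -3.59802846e+02 -4.86856567e-02] -2.789482652253547
[[ 0.1  0.3]
 [-0.7 -0.1]
 [-0.6 -0.1]
 [ 1.8 -0.2]
 [-1.5  0.8]
 [ 0.8 -0.4]]
grip [[ 461.94959216 -358.8295175    62.        ]]
```

View pics/ov1.png

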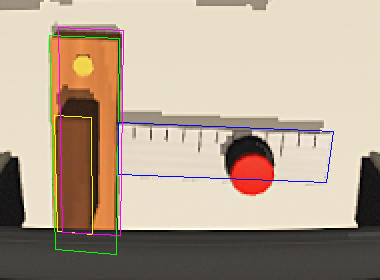

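The overlay matches to about 2 mm. Now I'll move over the grip and descend.

Call:
{"name": "step_arm", "arguments": {"deltas": [[-20,-18,36,0,0,0.0487],[-38,-35,70,0,0,0.0487],[-55,-50,105,0,0,0.0487],[-69,-63,140,0,0,0.0487],[-69,-63,150,0,0,0.0487]], "fingers": 64}}

```text
time: 3.3
tool_pos: [458.2, -358.8, 96.9]
tcp_rot: [-3.135, -0.004, 1.521]
contact_force: [-0.6, 0.9, -1.0]
grip_width: 66.0
```

Call:
{"name": "step_arm", "arguments": {"deltas": [[0,0,25,0,0,0],[0,0,45,0,0,0],[0,0,48,0,0,0],[0,0,48,0,0,0]]}}

```text
time: 3.63
tool_pos: [461.8, -358.0, 52.9]
tcp_rot: [-3.14, -0.002, 1.523]
contact_force: [-0.3, 0.6, -0.4]
grip_width: 64.0
```

Call:
{"name": "step_arm", "arguments": {"deltas": [[0,0,0,0,0,0],[0,0,0,0,0,0],[0,0,0,0,0,0],[0,0,0,0,0,0],[0,0,0,0,0,0]], "fingers": 10}}

```text
time: 4.05
tool_pos: [462.4, -359.2, 54.5]
tcp_rot: [3.141, 0.001, 1.522]
contact_force: [-0.3, 0.1, 0.0]
grip_width: 35.4
```

Call:
{"name": "step_arm", "arguments": {"deltas": [[0,0,0,0,0,0],[0,0,0,0,0,0],[0,0,0,0,0,0],[0,0,0,0,0,0]]}}

```text
time: 4.38
tool_pos: [461.8, -358.9, 53.7]
tcp_rot: [-3.141, -0.0, 1.522]
contact_force: [-1.3, 1.4, 0.4]
grip_width: 19.6
```

Call:
{"name": "step_arm", "arguments": {"deltas": [[0,0,-20,0,0,0],[0,0,-45,0,0,0],[0,0,-75,0,0,0],[15,-10,-95,0,0,0],[40,-15,-100,0,0,0]]}}

```text
time: 4.8
tool_pos: [449.6, -320.8, 156.7]
tcp_rot: [3.137, 0.005, 1.52]
contact_force: [0.2, 0.5, -5.6]
grip_width: 19.7
```

Call:
{"name": "step_arm", "arguments": {"deltas": [[30,-5,0,0,0,0],[65,-10,0,0,0,0],[100,-15,0,0,0,0.02],[135,-20,0,0,0,0.04],[170,-25,0,0,0,0.0813]]}}

```text
time: 5.22
tool_pos: [431.3, -145.5, 153.2]
tcp_rot: [-3.14, -0.001, 1.439]
contact_force: [1.2, 0.5, -4.8]
grip_width: 19.9
```

```bash
python3 - <<'E'
from h import *
o=bot.get_obs(); p=o['tool_pos'];y=o['tcp_rot'][2];print(p,o['tcp_rot'],o['contact_force'],o['moment'],o['grip_width'])
tx=np.array([np.cos(y),np.sin(y)]);ty=np.array([np.sin(y),-np.cos(y)])
d=np.array([439,-19.4])-p[:2]; print(d@tx,d@ty, 1.4408-y)
c=cap('scene'); b=bot.boxes_of('timer',c)[0]['rect']; print('timer',atz(c,b[0],b[1],46)); b=bot.boxes_of('tin',c)[0]['rect'];print('tin',atz(c,b[0],b[1],43))
E
```

```text
[ 431.33118531 -145.48823923  153.18043011] [-3.14042052e+00 -6.77944359e-04  1.43936063e+00] [ 1.1861244   0.53473235 -4.79196703] [ 0.00435107  0.06296233 -0.07963819] 19.86891945001602
126.0057538382885 -8.92215167924146 0.001439370906614501
timer [ 601.26111984 -135.03596956   46.        ]
tin [636.44903973  77.90955071  43.        ]
```

Call:
{"name": "step_arm", "arguments": {"deltas": [[35,-3,0,0,0,0],[70,-6,0,0,0,0],[105,-9,0,0,0,0],[126,-9,0,0,0,0],[126,-9,0,0,0,0]]}}

```text
time: 5.78
tool_pos: [439.8, -18.5, 153.4]
tcp_rot: [-3.141, -0.001, 1.443]
contact_force: [-0.6, 1.0, -4.5]
grip_width: 19.6
```

Call:
{"name": "step_arm", "arguments": {"deltas": [[0,0,30,0,0,0],[0,0,55,0,0,0],[0,0,75,0,0,0],[0,0,90,0,0,0],[0,0,96,0,0,0]]}}

```text
time: 6.2
tool_pos: [438.9, -21.9, 55.6]
tcp_rot: [-3.138, -0.0, 1.44]
contact_force: [-0.4, -1.0, -3.8]
grip_width: 19.8
```

Call:
{"name": "step_arm", "arguments": {"deltas": [[0,0,1,0,0,0],[0,0,1,0,0,0],[0,0,2,0,0,0],[0,0,2,0,0,0]]}}

```text
time: 6.53
tool_pos: [440.4, -21.5, 56.5]
tcp_rot: [3.14, 0.0, 1.441]
contact_force: [-0.5, -1.0, -4.7]
grip_width: 20.1
```

```bash
python3 - <<'E'
from h import *
o=bot.get_obs(); print(o['tool_pos'],o['tcp_rot'],o['contact_force'],o['moment'])
p=cap('wrist');w=cv2.resize(p['color'][:,:,::-1],(800,600))[:420,200:700]
s=cap('scene')['color'][150:350,170:470,::-1];s=cv2.resize(s,(300,200))
c=np.zeros((420,800,3),np.uint8);c[:,:500]=w;c[:200,500:]=s
d=cap('side')['color'][140:300,190:430,::-1];c[210:410,500:]=cv2.resize(d,(300,200))
cv2.imwrite('pics/m3.png',c)
E
```

```text
[440.40863844 -21.510268    56.51358225] [3.13957625e+00 2.09585709e-04 1.44064119e+00] [-0.50870553 -0.98594981 -4.7270174 ] [ 0.05538543  0.14650145 -0.01444261]
```

View pics/m3.png

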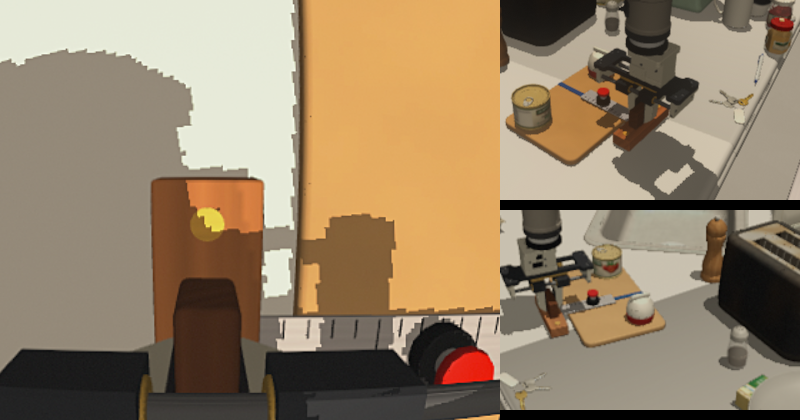

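Call:
{"name": "step_arm", "arguments": {"deltas": [[0,0,0.5,0,0,0],[0,0,1,0,0,0],[0,0,1.5,0,0,0],[0,0,2,0,0,0],[0,0,2,0,0,0]]}}

```text
time: 7.1
tool_pos: [439.7, -21.2, 53.7]
tcp_rot: [3.141, -0.0, 1.441]
contact_force: [0.0, 0.1, -4.9]
grip_width: 19.5
```

```bash
python3 - <<'E'
from h import *
import time
P=[];F=[]
for i in range(5):
    w=cap('side' if i<1 else 'scene'); 
    o=bot.get_obs();P.append(o['tool_pos']);F.append(o['contact_force'])
    if i<2:
        im=w['color'].astype(int); r,g,b=im[...,0],im[...,1],im[...,2]
        red=((r>130)&(g<60)&(b<70)).astype(np.uint8);N,l,st,c=cv2.connectedComponentsWithStats(red)
        for k in range(1,N):
            X=atz(w,*c[k],43.5)
            if st[k,4]>10 and abs(X[1]+40)<60: print('red',i,X,st[k,4], 'dcomp',X[0]*.1297+X[1]*.9916)
        bl=((b>r+40)&(b>g+15)).astype(np.uint8);N,l,st,c=cv2.connectedComponentsWithStats(bl)
        for k in range(1,N):
            X=atz(w,*c[k],14)
            if st[k,4]>20 and abs(X[1]+40)<60: print('blue',i,X,st[k,4],'dcomp',X[0]*.1297+X[1]*.9916)
print(np.mean(P,0),np.std(P,0),np.mean(F,0))
E
```

```text
red 0 [537.80703894 -38.01718593  43.5       ] 33 dcomp 32.05573138433808
blue 0 [612.98313669 -44.13732735  14.        ] 22 dcomp 35.73733902435657
red 1 [540.62960102 -37.52694782  43.5       ] 66 dcomp 32.907937790821855
blue 1 [629.00346706 -45.14854393  14.        ] 61 dcomp 36.81245351270473
[439.71456164 -21.17328815  53.70810321] [0.01493362 0.010857   0.00744063] [ 0.22568069 -0.13470329 -4.42329468]
```

Call:
{"name": "step_arm", "arguments": {"deltas": [[1,0,0,0,0,0],[3,0,0,0,0,0],[3,0,0.5,0,0,0],[3,0,1,0,0,0],[3,0,1,0,0,0]]}}

```text
time: 7.77
tool_pos: [440.1, -17.9, 53.6]
tcp_rot: [3.141, -0.0, 1.441]
contact_force: [-2.9, 1.3, 8.5]
grip_width: 20.2
```

Call:
{"name": "step_arm", "arguments": {"deltas": [[0,0,0.3,0,0,0],[0,0,0.6,0,0,0],[0,0,0.6,0,0,0]]}}

```text
time: 8.02
tool_pos: [440.1, -17.9, 53.6]
tcp_rot: [3.141, -0.0, 1.441]
contact_force: [-5.5, 2.2, 16.7]
grip_width: 19.9
```

Call:
{"name": "step_arm", "arguments": {"deltas": [[0,1,-1.2,0,0,0],[0,5,-1.2,0,0,0],[0,10,-1.2,0,0,0],[0,14,-1.2,0,0,0],[0,14,-1.2,0,0,0]]}}

```text
time: 8.43
tool_pos: [454.1, -20.0, 53.7]
tcp_rot: [-3.141, -0.0, 1.441]
contact_force: [-3.0, 0.7, 7.3]
grip_width: 20.1
```

Call:
{"name": "step_arm", "arguments": {"deltas": [[0,0.8,0,0,0,0],[0,1.6,0,0,0,0],[0,2,0,0,0,0]]}}

```text
time: 8.68
tool_pos: [454.3, -20.0, 53.7]
tcp_rot: [-3.137, -0.0, 1.441]
contact_force: [-10.9, 0.3, 15.1]
grip_width: 19.6
```

```bash
python3 - <<'E'
from h import *
p=cap('wrist');w=cv2.resize(p['color'][:,:,::-1],(1120,840))[230:560,480:880]
s=cap('scene'); s=cv2.resize(s['color'][200:330,230:390,::-1],(400,325))
d=cap('side'); d=cv2.resize(d['color'][170:270,200:300,::-1],(270,270))
c=np.zeros((600,800,3),np.uint8);c[:330,:400]=w;c[:325,400:]=s;c[330:,:270]=d
cv2.imwrite('pics/m4.png',c); o=bot.get_obs();print(o['tool_pos'],o['tcp_rot'],o['contact_force'],o['moment'],o['time'])
E
```

```text
[454.29882435 -19.98091827  53.67815924] [-3.13770351e+00 -4.57311683e-05  1.44112109e+00] [-9.06027395  0.16950044 14.13126224] [0.10051952 1.54018004 0.01504789] 8.8333
```

View pics/m4.png

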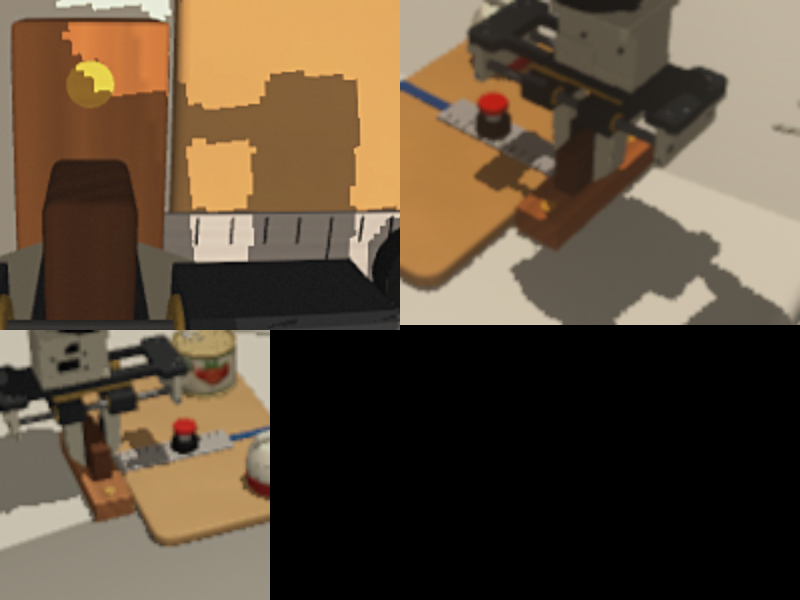

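The picture shows a gap of about 3 mm still between the stock (crop column 170) and the board edge (176–182), with 14 N of upward force. The stock is binding on the worktop, so I'll unload it vertically first.

Call:
{"name": "step_arm", "arguments": {"deltas": [[0,-1,-0.5,0,0,0],[0,-1,-1,0,0,0],[0,-1,-1,0,0,0]]}}

```text
time: 9.08
tool_pos: [455.4, -20.2, 54.1]
tcp_rot: [3.141, 0.0, 1.441]
contact_force: [-0.3, -0.0, -4.7]
grip_width: 19.6
```

Call:
{"name": "step_arm", "arguments": {"deltas": [[0,0.5,0.2,0,0,0],[0,1.0,0.3,0,0,0],[0,1.5,0.3,0,0,0],[0,1.5,0.3,0,0,0]]}}

```text
time: 9.42
tool_pos: [456.7, -20.4, 53.9]
tcp_rot: [3.141, -0.0, 1.441]
contact_force: [0.1, 0.1, -4.4]
grip_width: 19.8
```

Call:
{"name": "step_arm", "arguments": {"deltas": [[0,0.4,0,0,0,0],[0,0.8,0,0,0,0],[0,0.8,0,0,0,0]]}}

```text
time: 9.67
tool_pos: [457.4, -20.5, 54.0]
tcp_rot: [3.141, 0.0, 1.441]
contact_force: [0.9, 0.1, -4.1]
grip_width: 19.9
```

Call:
{"name": "step_arm", "arguments": {"deltas": [[0,0.5,0,0,0,0],[0,1,0,0,0,0],[0,1,0,0,0,0]]}}

```text
time: 9.92
tool_pos: [457.6, -20.5, 53.9]
tcp_rot: [-3.14, -0.0, 1.441]
contact_force: [-3.0, -0.1, -3.4]
grip_width: 19.8
```

Call:
{"name": "step_arm", "arguments": {"deltas": [[0,0.4,0,0,0,0],[0,0.8,0,0,0,0],[0,0.8,0,0,0,0]]}}

```text
time: 10.17
tool_pos: [457.7, -20.4, 53.8]
tcp_rot: [-3.139, -0.0, 1.441]
contact_force: [-5.6, 0.8, -2.7]
grip_width: 19.8
```

```bash
python3 - <<'E'
from h import *
D=np.array([.1297,.9916]); n=np.array([.9916,-.1297])
for q in ['side','scene']:
    w=cap(q);im=w['color'].astype(int); r,g,b=im[...,0],im[...,1],im[...,2]
    red=((r>110)&(g<70)&(b<70)).astype(np.uint8);N,l,st,c=cv2.connectedComponentsWithStats(red)
    for k in range(1,N):
        X=atz(w,*c[k],43.5)[:2]
        if st[k,4]>10 and abs(X[1]+40)<60: print('red',q,X,st[k,4], X@n,X@D, 'expected top ctr px for stripe',proj(w,[*(n*(478+80)+D*37.2),44]),c[k])
    bl=((b>r+30)&(b>g+12)); v,u=np.where(bl)
    P=np.array([atz(w,x,y,14)[:2] for x,y in zip(u,v)]); d=P@D; m=(abs(d-37)<12)&(P@n>470)&(P@n<680); print('blue',q,m.sum(),(P[m]@n).min(),(P[m]@n).max(),d[m].mean(),d[m].min(),d[m].max())
c=cv2.resize(w['color'][200:330,230:390,::-1],(640,520)); cv2.imwrite('pics/m5.png',c)
E
```

```text
red side [555.35422609 -37.87389399] 36 555.6014946379843 34.47368984026961 expected top ctr px for stripe [[269.55896298 204.29425938]] [269.08333333 205.11111111]
blue side 22 608.6979828397918 660.3331903473496 36.626950150407474 32.31561315896031 39.75805601101164
red scene [558.32576203 -35.81107593] 70 558.2805221808754 36.904588445225826 expected top ctr px for stripe [[265.34767768 239.99859083]] [265.35714286 240.08571429]
blue scene 58 612.6464414746946 665.1197187035418 36.75902315196018 32.753572350263816 41.272754931570084
```

View pics/m5.png

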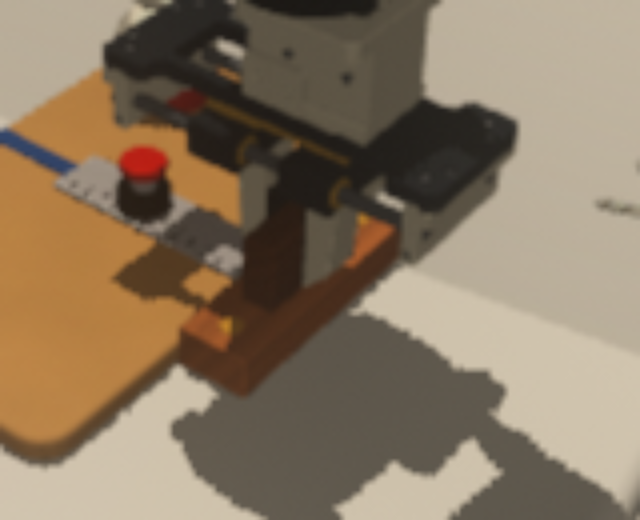

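Call:
{"name": "step_arm", "arguments": {"deltas": [[0,-0.6,0.2,0,0,0],[0,-1.2,0.3,0,0,0],[0,-1.2,0.3,0,0,0]]}}

```text
time: 10.52
tool_pos: [457.6, -20.4, 53.7]
tcp_rot: [-3.141, -0.0, 1.441]
contact_force: [-3.5, 0.1, -2.0]
grip_width: 19.9
```

Call:
{"name": "step_arm", "arguments": {"deltas": [[0,0,0,0,0,0],[0,0,0,0,0,0],[0,0,0,0,0,0]], "fingers": 30}}

```text
time: 10.77
tool_pos: [459.3, -20.8, 54.3]
tcp_rot: [3.138, 0.0, 1.44]
contact_force: [0.6, -0.2, -0.1]
grip_width: 29.4
```

Call:
{"name": "step_arm", "arguments": {"deltas": [[0,0,0,0,0,0],[0,0,0,0,0,0],[0,0,0,0,0,0],[0,0,0,0,0,0],[0,0,0,0,0,0]], "fingers": 10}}

```text
time: 11.18
tool_pos: [457.6, -20.5, 53.9]
tcp_rot: [-3.141, 0.0, 1.441]
contact_force: [-3.8, 0.0, 5.5]
grip_width: 20.0
```

Call:
{"name": "step_arm", "arguments": {"deltas": [[0,0.5,-0.3,0,0,0],[0,1,-0.4,0,0,0],[0,1.3,-0.4,0,0,0]]}}

```text
time: 11.43
tool_pos: [457.7, -20.5, 53.9]
tcp_rot: [-3.138, -0.0, 1.441]
contact_force: [-9.2, -0.6, 7.1]
grip_width: 19.7
```

Call:
{"name": "step_arm", "arguments": {"deltas": [[0,0.3,-0.3,0,0,0],[0,0.5,-0.5,0,0,0],[0,0.5,-0.5,0,0,0]]}}

```text
time: 11.68
tool_pos: [457.7, -20.5, 54.0]
tcp_rot: [-3.137, -0.0, 1.441]
contact_force: [-6.2, -0.8, 0.9]
grip_width: 19.7
```

Call:
{"name": "step_arm", "arguments": {"deltas": [[0,0.4,-0.05,0,0,0],[0,0.8,-0.1,0,0,0],[0,0.9,-0.1,0,0,0]]}}

```text
time: 11.93
tool_pos: [457.8, -20.5, 54.0]
tcp_rot: [-3.135, -0.0, 1.441]
contact_force: [-11.6, -0.3, 3.3]
grip_width: 19.9
```

Call:
{"name": "step_arm", "arguments": {"deltas": [[0,0,0,0,0,0],[0,0,0,0,0,0],[0,0,0,0,0,0],[0,0,0,0,0,0],[0,0,0,0,0,0]]}}

```text
time: 12.35
tool_pos: [457.8, -20.5, 54.0]
tcp_rot: [-3.135, -0.0, 1.441]
contact_force: [-10.3, -1.5, 3.5]
grip_width: 20.0
```

Call:
{"name": "step_arm", "arguments": {"deltas": [[0,0,0,0,0,0],[0,0,0,0,0,0],[0,0,0,0,0,0],[0,0,0,0,0,0]]}}

```text
time: 12.68
tool_pos: [457.8, -20.5, 53.9]
tcp_rot: [-3.135, -0.0, 1.441]
contact_force: [-10.3, -2.1, 3.8]
grip_width: 19.9
```

Call:
{"name": "step_arm", "arguments": {"deltas": [[0,-0.6,0,0,0,0],[0,-1.2,0,0,0,0],[0,-1.8,0,0,0,0],[0,-1.8,0,0,0,0]]}}

```text
time: 13.02
tool_pos: [457.7, -20.5, 54.0]
tcp_rot: [-3.139, -0.0, 1.441]
contact_force: [-3.2, -0.4, -5.1]
grip_width: 19.6
```

Call:
{"name": "step_arm", "arguments": {"deltas": [[0,0,0,0,0,0],[0,0,0,0,0,0],[0,0,0,0,0,0],[0,0,0,0,0,0]], "fingers": 50}}

```text
time: 13.35
tool_pos: [459.8, -20.8, 55.2]
tcp_rot: [3.139, 0.0, 1.441]
contact_force: [0.2, 0.2, -0.1]
grip_width: 41.6
```

Call:
{"name": "step_arm", "arguments": {"deltas": [[0,0,-25,0,0,0],[0,0,-60,0,0,0],[0,0,-90,0,0,0],[0,0,-90,0,0,0],[0,0,-90,0,0,0]]}}

```text
time: 13.77
tool_pos: [460.2, -20.9, 146.5]
tcp_rot: [3.136, 0.0, 1.441]
contact_force: [-0.6, 0.4, -0.4]
grip_width: 50.0
```

```bash
python3 - <<'E'
from h import *
o=bot.get_obs();print(o['tool_pos'],o['tcp_rot'],o['contact_force'],o['time'])
D=np.array([.1297,.9916]); n=np.array([.9916,-.1297])
for q in ['side','scene']:
    w=cap(q);im=w['color'].astype(int); r,g,b=im[...,0],im[...,1],im[...,2]
    red=((r>110)&(g<70)&(b<70)).astype(np.uint8);N,l,st,c=cv2.connectedComponentsWithStats(red)
    for k in range(1,N):
        X=atz(w,*c[k],43.5)[:2]
        if st[k,4]>10 and abs(X[1]+40)<60: print('red',q,X,st[k,4], X@n,X@D)
w=cap('wrist'); save(w,'w6'); import pickle; pickle.dump(w,open('w6.pkl','wb'))
cv2.imwrite('pics/w6b.png',cv2.resize(w['color'][:,:,::-1],(800,600)))
E
```

```text
[460.1566729  -20.89722333 146.54440615] [3.13607856e+00 3.93068983e-04 1.44080534e+00] [-0.55266719  0.42003072 -0.3994011 ] 13.7667
red side [554.83943832 -37.44093678] 34 555.0348765412484 34.83624224034436
red scene [558.07150933 -35.96819654] 70 558.0487837444571 36.715811070686584
```

View pics/w6b.png

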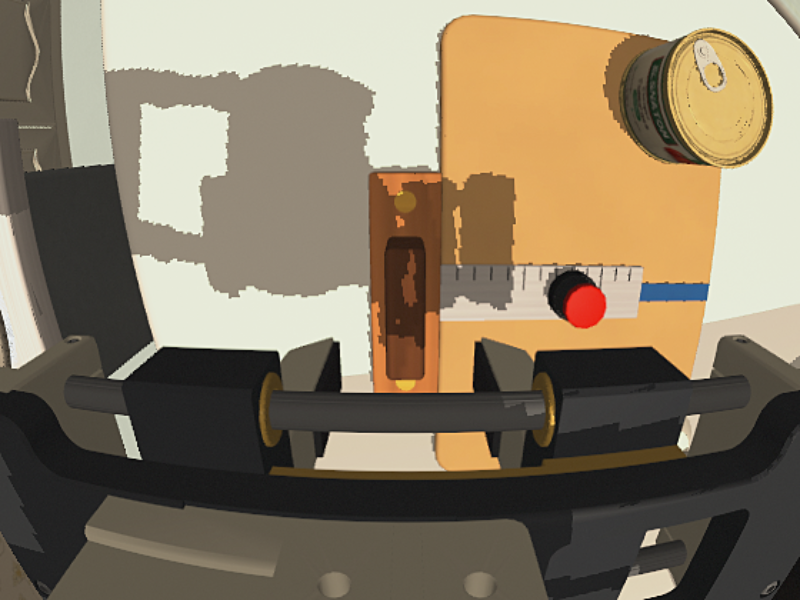

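The square sits flush against the edge, with the blade end at (642,293) in line with the stripe at (675,292). Next is the marker.

Call:
{"name": "step_arm", "arguments": {"deltas": [[0,25,0,0,0,0],[0,50,0,0,0,0],[-1,80,0,0,0,0],[-1.5,97.5,0,0,0,0],[-1.5,97.5,0,0,0,0]], "fingers": 0}}

```text
time: 14.33
tool_pos: [557.7, -35.4, 143.1]
tcp_rot: [3.141, -0.0, 1.44]
contact_force: [-0.6, 0.5, 0.0]
grip_width: 21.4
```

Call:
{"name": "step_arm", "arguments": {"deltas": [[0,0,20,0,0,0],[0,0,40,0,0,0],[0,0,55,0,0,0],[0,0,65,0,0,0],[0,0,65,0,0,0]]}}

```text
time: 14.75
tool_pos: [552.9, -34.3, 76.8]
tcp_rot: [-3.135, -0.0, 1.441]
contact_force: [-0.3, -0.6, 0.1]
grip_width: 0.1
```

Call:
{"name": "step_arm", "arguments": {"deltas": [[0,0,2,0,0,0],[0,0,5,0,0,0],[0,0,7,0,0,0],[0,0,9,0,0,0],[0,0,9,0,0,0]]}}

```text
time: 15.17
tool_pos: [555.6, -34.8, 71.0]
tcp_rot: [3.14, 0.0, 1.441]
contact_force: [0.5, -0.1, 0.6]
grip_width: 0.6
```

Call:
{"name": "step_arm", "arguments": {"deltas": [[0,0,2,0,0,0],[0,0,4,0,0,0],[0,0,6,0,0,0],[0,0,6,0,0,0],[0,0,6,0,0,0]]}}

```text
time: 15.58
tool_pos: [555.6, -34.8, 65.0]
tcp_rot: [3.141, 0.0, 1.441]
contact_force: [0.4, 0.1, 4.1]
grip_width: 0.3
```

Call:
{"name": "step_arm", "arguments": {"deltas": [[0,0,0.7,0,0,0],[0,0,1.4,0,0,0],[0,0,2,0,0,0],[0,0,2,0,0,0]]}}

```text
time: 15.92
tool_pos: [555.6, -34.8, 63.4]
tcp_rot: [3.14, 0.0, 1.441]
contact_force: [0.1, 1.1, 8.1]
grip_width: 0.6
```

Call:
{"name": "step_arm", "arguments": {"deltas": [[0,0,0.4,0,0,0],[0,0,0.4,0,0,0],[0,0,0.4,0,0,0]]}}

```text
time: 16.17
tool_pos: [555.6, -34.8, 63.3]
tcp_rot: [3.14, 0.0, 1.441]
contact_force: [-0.7, -0.4, 11.3]
grip_width: 0.3
```

Call:
{"name": "step_arm", "arguments": {"deltas": [[0,0,-2,0,0,0],[0,0,-5,0,0,0],[0,0,-9,0,0,0],[0,0,-14,0,0,0],[0,0,-25,0,0,0]]}}

```text
time: 16.58
tool_pos: [553.8, -34.5, 86.4]
tcp_rot: [-3.137, -0.0, 1.441]
contact_force: [-0.4, -0.7, -0.4]
grip_width: 0.4
```

Call:
{"name": "step_arm", "arguments": {"deltas": [[0,-15,-35,0,0,0],[0,-35,-60,0,0,0],[0,-65,-62,0,0,0],[0,-97,-62,0,0,0],[0,-97,-62,0,0,0]]}}

```text
time: 17.0
tool_pos: [452.5, -20.7, 149.2]
tcp_rot: [-3.134, -0.001, 1.441]
contact_force: [-0.2, 0.6, -0.2]
grip_width: 0.3
```

```bash
python3 - <<'E'
from h import *
o=bot.get_obs();print(o['tool_pos'],o['tcp_rot'],o['contact_force'],o['time'])
D=np.array([.1297,.9916]); n=np.array([.9916,-.1297])
for q in ['side','scene']:
    w=cap(q);im=w['color'].astype(int); r,g,b=im[...,0],im[...,1],im[...,2]
    red=((r>110)&(g<70)&(b<70)).astype(np.uint8);N,l,st,c=cv2.connectedComponentsWithStats(red)
    for k in range(1,N):
        X=atz(w,*c[k],43.5)[:2]
        if st[k,4]>10 and abs(X[1]+40)<60: print('red',q,X,st[k,4], X@n,X@D)
    for t,z in (('tin',43),('timer',46),('shaker',45)):
        b=bot.boxes_of(t,w)[:1]; print(t,b and atz(w,*b[0]['rect'][:2],z).round(1))
w=cap('wrist'); 
cv2.imwrite('pics/w7b.png',cv2.resize(w['color'][:,:,::-1],(1120,840))[150:590,350:1120])
E
```

```text
[452.53994266 -20.71735294 149.23499222] [-3.13440738e+00 -5.09844188e-04  1.44135003e+00] [-0.23551137  0.56597492 -0.18327746] 17.0
red side [554.83943832 -37.44093678] 34 555.0348765412484 34.83624224034436
tin [637.6  70.2  43. ]
timer [ 608.5 -139.3   46. ]
shaker [ 697.7 -354.8   45. ]
red scene [558.24202559 -36.03846969] 69 558.2269820914702 36.66824417230862
tin [635.   78.5  43. ]
timer [ 600.8 -133.3   46. ]
shaker [ 695.9 -342.9   45. ]
```

View pics/w7b.png

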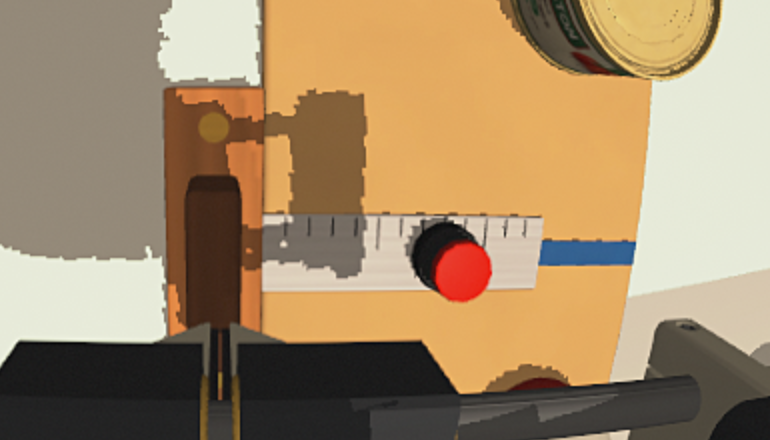

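```bash
python3 -c "
from plant import bot
print(bot.close_job())"
```

```text
the job is handed in; nothing more can be done
None
```

The square is flush against the board's front edge with its marker over the blue stripe, and I handed the job in at about 17 s. No verdict is reported.

- **Stock press:** I set the stock on the worktop and pushed it against the edge at 10–11.6 N for about 0.75 s. That is the wrist reading, which also includes a little friction with the worktop. The highest push I read along that direction in the whole job was 11.6 N.
- **Marker:** I pushed it down to its stop, with the wrist reading 11 N and the tip 8 mm below its resting height, then lifted off.
- **Last checks:** The last wrist picture shows the stock flush, the blade in line with the stripe and the marker up. The side and scene cameras put the marker 0 to 2 mm from the stripe's middle, and it did not move between release and the end. In the scene camera the tin and timer are where they were. The shaker was never touched, though I did not measure it beforehand.
- **Two hitches:** On the first approach the stock jammed on the worktop a few millimetres short of the edge. I lifted it slightly and pushed again. When I eased off before letting go, the wrist read a slight upward pull of about the square's own weight. The pictures afterwards still showed it flush, but I did not measure the gap to better than about a millimetre.

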